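Put four ring current transformers back on the terminal posts of their own colour

TASK

The four ring current transformers in this open terminal box were fitted over the wrong terminal posts. Change them round, parking one on the empty black spare post when you need room, until each ring sits over the stud of the post of its own colour, flat on the shoulder with its terminal strip up, and the spare post is empty again. The cast resin is brittle: set the rings down, do not drop them.

Things in the scene. Friction and masses are not known exactly. Their poses are not given: they have to be found in the camera images.
- box: Fixed grey cast terminal-box base, open upward. Origin: centre of its underside, on the bench. Outside 418 mm along its y, 292 along its x; inside 360 x 234. Its flange is 44 mm, its inner floor 12 mm above the bench. Five posts stand inside, three in the row nearer the robot, two behind, in any order of colour; centres at least 109 mm apart, 69 mm from the walls.
- seat_yellow (a point): Terminal post, yellow, fixed: resin flange 84 mm square, 8 mm thick (its colour shows round a ring sitting on the post), on it a round shoulder 60 mm across with an upright copper stud, diameter 12 mm, in its middle. This point: middle of the shoulder's flat top, on which a ring rests, 34 mm above the bench; z up. The stud's tip is 43 mm above it.
- seat_green (a point): Terminal post, green, fixed: resin flange 84 mm square, 8 mm thick (its colour shows round a ring sitting on the post), on it a round shoulder 60 mm across with an upright copper stud, diameter 12 mm, in its middle. This point: middle of the shoulder's flat top, on which a ring rests, 34 mm above the bench; z up. The stud's tip is 43 mm above it.
- seat_red (a point): Terminal post, red, fixed: resin flange 84 mm square, 8 mm thick (its colour shows round a ring sitting on the post), on it a round shoulder 60 mm across with an upright copper stud, diameter 12 mm, in its middle. This point: middle of the shoulder's flat top, on which a ring rests, 34 mm above the bench; z up. The stud's tip is 43 mm above it.
- seat_blue (a point): Terminal post, blue, fixed: resin flange 84 mm square, 8 mm thick (its colour shows round a ring sitting on the post), on it a round shoulder 60 mm across with an upright copper stud, diameter 12 mm, in its middle. This point: middle of the shoulder's flat top, on which a ring rests, 34 mm above the bench; z up. The stud's tip is 43 mm above it.
- seat_spare (a point): Terminal post, black (spare, empty at the start), fixed: resin flange 84 mm square, 8 mm thick (its colour shows round a ring sitting on the post), on it a round shoulder 60 mm across with an upright copper stud, diameter 12 mm, in its middle. This point: middle of the shoulder's flat top, on which a ring rests, 34 mm above the bench; z up. The stud's tip is 43 mm above it.
- ring_yellow (a point): Ring current transformer, yellow, loose: outside diameter 58 mm, height 34 mm, through hole 34 mm, 0.24 to 0.36 kg; small black terminal strip with two brass screws on top (5.5 mm high). This point: the ring's centre, 17 mm above its underside; z up through the hole. Starts on a post of another colour, over its stud; can be taken across its outside at any yaw.
- ring_green (a point): Ring current transformer, green, loose: outside diameter 58 mm, height 34 mm, through hole 34 mm, 0.24 to 0.36 kg; small black terminal strip with two brass screws on top (5.5 mm high). This point: the ring's centre, 17 mm above its underside; z up through the hole. Starts on a post of another colour, over its stud; can be taken across its outside at any yaw.
- ring_red (a point): Ring current transformer, red, loose: outside diameter 58 mm, height 34 mm, through hole 34 mm, 0.24 to 0.36 kg; small black terminal strip with two brass screws on top (5.5 mm high). This point: the ring's centre, 17 mm above its underside; z up through the hole. Starts on a post of another colour, over its stud; can be taken across its outside at any yaw.
- ring_blue (a point): Ring current transformer, blue, loose: outside diameter 58 mm, height 34 mm, through hole 34 mm, 0.24 to 0.36 kg; small black terminal strip with two brass screws on top (5.5 mm high). This point: the ring's centre, 17 mm above its underside; z up through the hole. Starts on a post of another colour, over its stud; can be taken across its outside at any yaw.

How it is judged:
By the outcome, as a careful person would: the job done as asked, in the order asked, and still so for the second after the job is handed in, with the robot touching nothing.
It also fails if it takes over 96 s, if anything falls off the work surface, if the arm or the gripper's body presses on something with over 40 N, if the wrist force passes 120 N, or if a joint passes its speed limit or range.

ROBOT

A 6-joint arm with a two-finger parallel gripper is mounted at the origin on the work surface. World frame = base frame: x ahead of the robot, y to its left, z up, the work surface at z = 0. Lengths are in mm, angles in rad, forces in N, time in s.
With the tool pointing down it reaches from about 350 to 975 mm from the base axis. Payload 7.1 kg.
Tool frame: the origin (TCP) lies between the finger pads; the fingertips stand 17 mm ahead of it and the grasp point (between the pads) lies 2 mm behind it (tip_reach is the y of the fingertips in the tool frame, in mm); y points along the fingers, x is the direction in which the jaws open and shut, and the axes are right-handed (so a half turn about y gives the same grasp; the last joint's range is limited). The gripper opens to 88 mm and grips with 3 to 60 N. Pads are 20 mm wide; open, the fingers measure 115 mm over their backs; the gripper's body (75 mm by 178 mm) begins 61 mm behind the grasp point.
Start: joints at [1.16, 0.423, 1.63, -0, 1.089, -0.019], TCP at [238.626, 577.635, 239.675] pointing down, gripper open.
Joint ranges: [-3, 3], [-0.9, 2.11], [0.09, 2.58], [-1.31, 4.45], [0.11, 2.69], [-2.54, 2.54]. Speed limits (rad/s): [2.39, 2.39, 3.01, 3.14, 3.14, 3.14].

INTERFACE

Orientations are given as a rotation vector (axis times angle).
In Python, from workcell import get_obs, get_image, camera_model, close_job, silhouettes, tip_of, tip_reach gives the robot as it stands. The module is installed in compiled form; this text tells all that it offers.
- The arm moves only by the tool arm_command, never from a script. Its argument "targets" is a list of rows, each a list of 4 numbers: the shift along the tool's x, y, z in mm, then the turn about the tool's y in rad. A call has 1 to 20 rows; each row shifts and turns the commanded pose from where the row before left it, along the tool's axes as they then stand; what a row does not reach is not made up. A row lasts 1/12 s, in which the tool goes at most 41.7 mm and 7.16 degrees, less where a joint would pass 70% of its speed; a pose out of reach is approached as far as the arm can. A call is refused whole if a number of a shift passes 41.7 or a number of a turn 0.125, either way. A call with a gripper value outside its range is refused whole. "gripper" is the opening in per cent of the stroke, from 0 (shut) to 100 (fully open), set as the call begins (left out, the last holds). The fingers move at their own pace and stop on an object; the grip force is fixed at half the most. Time passes only in rows, so rows that do not move let the fingers close. It gives the time, the measured TCP pose, the force and the opening at its end, in the units of the state.
- get_obs(): the state, without advancing time (a new reading comes with each control period).
- get_image(name): name is "side" or "top"; returns the picture (384x512x3 uint8, blue, green, red); there is no depth.
- camera_model(name): a dict with "mtx" (3x3 intrinsics, pixels), "position" and "orientation" of the camera in the world. Camera axes: x right, y up, looking along -z (the intrinsics and any distortion apply to the point x, -y, -z); pixel columns grow to the right and rows downward; lengths in mm; the calibration is good to about 2 mm. A picture is of the moment at which its call begins. camera_model takes no time and is no camera call.
- close_job(): hands the job in, once; it reports no verdict.
Trained networks look in the newest picture that a camera, given by its name, has taken for a name from the list of things; names that differ only in an ending like _2 or _b are one class to them, and where a whole thing is asked for, a point or a joint stands for the part that bears it (a point fixed in the world has none). Each returns a list of dicts, best first, with "conf" (0 to 1); they miss things now and then, are a little off and sometimes report something else, mostly with a low value. They report only what shows in the picture. A call takes as long as a camera call.
- silhouettes(camera, thing): "pixels" (384x512 bool, what is visible of it) and "at" ([column, row] in pixels, amid what is visible of it).
- tip_of(camera, thing): "at" ([column, row] in pixels: a listed point, or the origin of a listed thing).
The state is a dict: "t": time; "qpos": joint angles; "qvel": joint speeds; "joint_torque": joint torques, N m; "ee_pos": TCP position; "orientation": TCP orientation; "ft_force": force on the tool from outside, world axes, zero at the start; "moment": the same for the moment, N m; "width": finger opening in mm.
Only numpy, scipy, OpenCV 4.12 (cv2) and the standard library are available. Lean on these libraries where they do the work, as an engineer would, in place of code of your own. Each camera call takes 0.05 s, during which the arm holds its last target. There are 200 camera calls.

## Working session

There is one attempt and no reset: what is moved stays moved. The work goes in short steps, Python scripts to look and compute and a tool call to move; the robot and the scene stay as the last step left them, time stands still between calls to the robot, and variables do not carry over. Pictures are saved under pics/ and viewed, about 12 in all and at most 16, crops included, and the job is handed in when it is done.

Besides the shell and the picture viewer there is one more tool, called after "Call:" as a command line: name --pt "numbers of a row" for each row, then --argument value for the rest. arm_command: Moves the arm, as the interface text tells. Its arguments: {"type":"object","properties":{"targets":{"type":"array","items":{"type":"array","items":{"type":"number"}}},"gripper":{"type":"number"}},"required":["targets"]}

```bash
mkdir -p pics
python3 - <<'E'
from workcell import *
import cv2,numpy as np
o=get_obs();print(o)
for c in("side","top"):
    cv2.imwrite(f"pics/{c}0.png",get_image(c));print(c,camera_model(c))
    for n in ["yellow","green","red","blue","spare"]:
        for k in ("seat_","ring_"):
            if k+n=="ring_spare":continue
            print(c,k+n,[(np.round(d["at"],1).tolist(),round(d["conf"],2)) for d in tip_of(c,k+n)][:3])
E
```

```text
{'t': 0.0, 'qpos': array([ 1.16000047e+00,  4.23808177e-01,  1.63071761e+00,  2.47779633e-05,
        1.08860957e+00, -1.89817462e-02]), 'qvel': array([ 0.00070618,  0.00139274, -0.00152209, -0.00123715,  0.00025275,
        0.00016106]), 'joint_torque': array([-2.70012686e-03, -5.44629800e+01, -2.73669416e+01,  6.42880448e-02,
        2.27204076e-02, -1.70353819e-04]), 'ee_pos': array([238.40614696, 577.14850581, 238.91123514]), 'orientation': array([-1.37030075, -0.91494324,  0.91710213]), 'ft_force': array([ 0.01035338, -0.22517436, -0.23985889]), 'moment': array([-0.00073076, -0.0059827 ,  0.00120786]), 'width': 88.0558567194092}
side {'mtx': array([[466.07866762,   0.        , 258.99775   ],
       [  0.        , 466.07866762, 192.16814048],
       [  0.        ,   0.        ,   1.        ]]), 'position': array([ 298.4765843 , -502.2669696 ,  368.24735802]), 'orientation': array([ 1.05331034, -0.27187838, -0.42855276])}
side seat_yellow [([185.5, 191.5], 0.67)]
side ring_yellow [([225.9, 213.0], 0.72)]
side seat_green [([183.2, 192.0], 0.62)]
side ring_green []
side seat_red [([
[... 178 characters left out ...]
2)]
top {'mtx': array([[376.81756949,   0.        , 251.45726483],
       [  0.        , 376.81756949, 190.56190064],
       [  0.        ,   0.        ,   1.        ]]), 'position': array([514.88006557,   6.785282  , 709.53725218]), 'orientation': array([ 0.08906869, -0.04300969, -1.576868  ])}
top seat_yellow [([215.3, 237.3], 0.81), ([242.4, 177.0], 0.29)]
top ring_yellow [([273.1, 230.1], 0.61)]
top seat_green [([336.0, 217.7], 0.82), ([341.6, 222.4], 0.64)]
top ring_green [([241.5, 183.6], 0.95)]
top seat_red [([241.9, 176.1], 0.69)]
top ring_red [([341.5, 219.7], 0.89)]
top seat_blue [([278.7, 227.1], 0.67)]
top ring_blue [([214.7, 234.2], 0.61)]
top seat_spare [([298.3, 171.0], 0.76)]
```

View pics/top0.png

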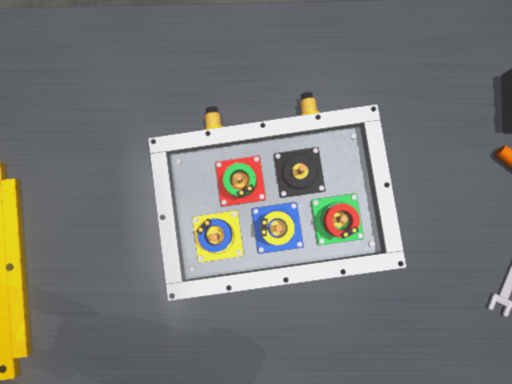

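View pics/side0.png

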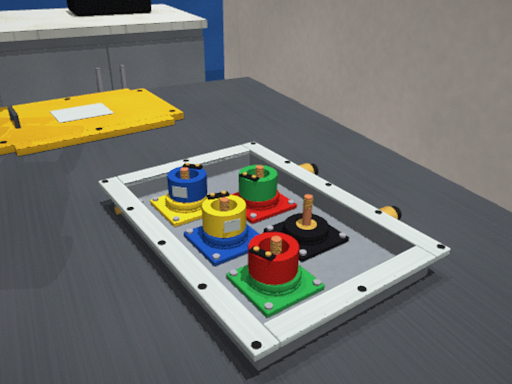

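```bash
cat > h.py <<'E'
from workcell import *
import cv2,numpy as np
from scipy.spatial.transform import Rotation as Ro
def cam(c):
    m=camera_model(c);return m["mtx"],np.array(m["position"]),Ro.from_rotvec(m["orientation"]).as_matrix()
def ray(c,px,z):
    K,p,R=cam(c);v=np.linalg.inv(K)@[px[0],px[1],1];d=R@(v*[1,-1,-1]);return p+d*(z-p[2])/d[2]
def proj(c,P):
    K,p,R=cam(c);v=(np.atleast_2d(P)-p)@R*[1,-1,-1];v=v@K.T;return v[:,:2]/v[:,2:]
HS={"yellow":(22,38),"green":(45,80),"red":(172,8),"blue":(105,130)}
def mask(im,n):
    h=cv2.cvtColor(im,cv2.COLOR_BGR2HSV);H=h[...,0].astype(int);a,b=HS[n]
    hh=(H>=a)&(H<=b) if a<b else (H>=a)|(H<=b)
    return (hh&(h[...,1]>130)&(h[...,2]>70)).astype(np.uint8)
def move(target,dyaw=0):
    "tool-axis shift from measured pose to world target"
    o=get_obs();R=Ro.from_rotvec(o["orientation"]).as_matrix()
    return R.T@(np.array(target)-o["ee_pos"])
E
python3 - <<'E'
from h import *
R=Ro.from_rotvec(get_obs()["orientation"]).as_matrix();print(R.round(3))
im=get_image("top")
for n in HS:
    m=mask(im,n);m[:120]=0;m[280:]=0;m[:,:160]=0;m[:,395:]=0
    k,l,s,c=cv2.connectedComponentsWithStats(m)
    for i in range(1,k):
        if s[i,4]<150: continue
        pts=np.argwhere(l==i)[:,::-1].astype(np.float32)
        r=cv2.minAreaRect(pts);e=cv2.minEnclosingCircle(pts)
        print(n,s[i,4],"rect",np.round(r[0],1),np.round(r[1],1),round(r[2],1),ray("top",r[0],20)[:2].round(1),"circ",np.round(e[0],1),round(e[1],1),ray("top",e[0],68)[:2].round(1))
for s in ["spare"]:
    for d in silhouettes("top","seat_spare"): print(d["at"])
print("tips",{n:[ray("top",d["at"],34)[:2].round(1).tolist() for d in tip_of("top","seat_"+n)][0] for n in list(HS)+["spare"]})
print("rings",{n:[ray("top",d["at"],51)[:2].round(1).tolist() for d in tip_of("top","ring_"+n)][0] for n in HS})
print("side",{n:[ray("side",d["at"],34)[:2].round(1).tolist() for d in tip_of("side","seat_"+n)] for n in list(HS)+["spare"]})
E
```

```text
[[ 0.382  0.    -0.924]
 [ 0.924 -0.     0.382]
 [-0.    -1.    -0.   ]]
yellow 947 rect [217.5 235.9] [45.4 45.1] 81.9 [490.7  89.3] circ [219.6 236. ] 29.4 [492.1  80. ]
yellow 453 rect [278.8 228. ] [28.7 32.2] 2.9 [504.4 -22.5] circ [276.9 227.7] 16.7 [505.6 -17.3]
green 376 rect [238.3 178. ] [28.  31.4] 59.5 [596.5  51. ] circ [239.2 179.4] 15.9 [588.4  46.4]
green 750 rect [336.9 218.9] [44.9 45.5] 81.5 [ 520.2 -127.9] circ [335.7 219.4] 28.3 [ 519.  -116.5]
red 922 rect [239.9 180.6] [44.3 45. ] 81.9 [591.5  47.9] circ [240.  182.5] 29.4 [583.  45.]
red 521 rect [340.8 218.8] [30.1 34.1] 60.6 [ 520.2 -135. ] circ [341.5 220. ] 17.2 [ 517.9 -126.2]
blue 876 rect [277.1 227.4] [45. 45.] 81.9 [505.4 -19.3] circ [277.2 227.3] 27.9 [506.3 -17.8]
blue 427 rect [215.3 235.8] [28.3 31.8] 45.0 [490.9  93.4] circ [214.3 234.7] 16.6 [494.4  89. ]
[299.0, 168.7]Traceback (most recent call last):
  File "<stdin>", line 14, in <module>
IndexError: list index out of range
```

Run:
```python
from h import *
im=get_image("top")
h=cv2.cvtColor(im,cv2.COLOR_BGR2HSV)[...,2]
m=(h<75).astype(np.uint8);m[:140]=0;m[205:]=0;m[:,:272]=0;m[:,332:]=0
k,l,s,c=cv2.connectedComponentsWithStats(m);i=1+s[1:,4].argmax()
r=cv2.minAreaRect(np.argwhere(l==i)[:,::-1].astype(np.float32));print("spare",s[i,4],r,ray("top",r[0],20)[:2])
for n in list(HS)+["spare"]:
  for c in("top","side"):
    print(n,c,"seat",[ray(c,d["at"],34)[:2].round(1).tolist() for d in tip_of(c,"seat_"+n)],
     "ring",[ray(c,d["at"],51)[:2].round(1).tolist() for d in tip_of(c,"ring_"+n)] if n in HS else "")
# ring top outline from silhouettes: fit model circle(top z68)+(bottom z34)
for n in HS:
    d=silhouettes("top","ring_"+n)
    if d:
        p=np.argwhere(d[0]["pixels"])[:,::-1].astype(np.float32);e=cv2.minEnclosingCircle(p)
        print(n,d[0]["conf"],e,ray("top",e[0],62)[:2])
print(move([588,46,239]))
```

```text
spare 428 ((297.1199645996094, 170.33998107910156), (38.6080322265625, 41.153621673583984), 81.8698959350586) [609.63685137 -57.39426368]
yellow top seat [[493.6, 90.1]] ring [[498.6, -15.0], [516.1, -122.2], [508.1, -13.1], [494.1, 88.4]]
yellow side seat [[493.2, 98.6]] ring [[510.5, -12.9]]
green top seat [[519.5, -128.7]] ring [[589.9, 44.6]]
green side seat [[489.6, 98.6]] ring []
red top seat [[597.2, 47.9]] ring [[516.4, -127.6]]
red side seat [[589.6, 50.6]] ring [[511.7, -129.6]]
blue top seat [[504.9, -22.4]] ring [[496.9, 91.5]]
blue side seat [[508.3, -23.8]] ring [[491.6, 90.6]]
spare top seat [[608.7, -59.7], [550.8, -11.7]] ring 
spare side seat [[609.5, -59.8]] ring 
green 0.75 ((239.5, 179.5), 18.06941032409668) [588.88142979  46.20208529]
red 0.87 ((341.4457702636719, 220.22288513183594), 18.923107147216797) [ 517.53571341 -127.30544138]
blue 0.57 ((214.7825164794922, 234.2113800048828), 17.573137283325195) [494.96376314  88.92420633]
[-357.92565557    0.6864778  -525.90569124]
```

Call:
arm_command --pt "-10 0 -15 0" --pt "-20 0 -29.5 0" --pt "-20 0 -29.5 0" --pt "-20 0 -29.5 0" --pt "-20 0 -29.5 0" --pt "-20 0 -29.5 0" --pt "-20 0 -29.5 0" --pt "-20 0 -29.5 0" --pt "-20 0 -29.5 0" --pt "-20 0 -29.5 0" --pt "-20 0 -29.5 0" --pt "-20 0 -29.5 0" --pt "-20 0 -29.5 0" --pt "-20 0 -29.5 0" --pt "-20 0 -29.5 0" --pt "-20 0 -29.5 0" --pt "-20 0 -29.5 0" --pt "-20 0 -29.5 0" --pt "-10 0 -10 0" --pt "0 0 0 0" --gripper 100

```text
t: 4.17
ee_pos: [588.5, 40.6, 239.6]
orientation: [-1.371, -0.913, 0.913]
ft_force: [0.6, 0.8, -0.3]
width: 88.1
```

```bash
python3 -c "
from h import *
print(get_obs()['ee_pos'],get_obs()['qpos'].round(2),move([589,46,58]))"
```

```text
[588.46788571  40.58676134 239.56030153] [ 0.05  0.37  1.71 -0.    1.06 -1.13] [  5.27771036 181.55733519   1.67606737]
```

Call:
arm_command --pt "2.6 15 0.8 0" --pt "2.6 25 0.8 0" --pt "0 25 0 0" --pt "0 25 0 0" --pt "0 25 0 0" --pt "0 20 0 0" --pt "0 15 0 0" --pt "0 12 0 0" --pt "0 10 0 0" --pt "0 9 0 0" --pt "0 0 0 0" --pt "0 0 0 0"

```text
t: 5.17
ee_pos: [588.2, 49.4, 58.7]
orientation: [-1.369, -0.916, 0.916]
ft_force: [0.4, 0.0, 0.9]
width: 87.8
```

Call:
arm_command --pt "0 0 0 0" --pt "0 0 0 0" --pt "0 0 0 0" --pt "0 0 0 0" --pt "0 0 0 0" --pt "0 0 0 0" --pt "0 0 0 0" --pt "0 0 0 0" --gripper 0

```text
t: 5.83
ee_pos: [588.4, 49.1, 59.1]
orientation: [-1.37, -0.916, 0.916]
ft_force: [-1.0, -1.8, 6.1]
width: 57.2
```

Run:
```python
from h import *
o=get_obs();print(o['ee_pos'],o['width'],o['ft_force'])
a=get_image("top")[130:290,140:400];b=get_image("side")[120:350,80:460]
cv2.imwrite("pics/g1.png",np.hstack([cv2.resize(a,(390,240)),cv2.resize(b,(396,240))]))
```

```text
[588.43884764  49.09731048  59.0717423 ] 57.23274007743275 [-1.04158807 -1.83511576  6.12321684]
```

View pics/g1.png

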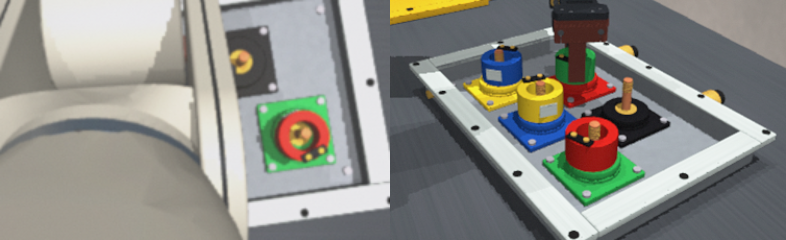

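Call:
arm_command --pt "0 -4 0 0" --pt "0 -8 0 0" --pt "0 -12 0 0" --pt "0 -14 0 0" --pt "0 -14 0 0" --pt "0 -10 0 0" --pt "0 -3 0 0" --pt "0 0 0 0" --pt "0 0 0 0"

```text
t: 6.68
ee_pos: [588.1, 49.3, 123.7]
orientation: [-1.369, -0.916, 0.916]
ft_force: [-0.1, 0.2, -2.8]
width: 57.1
```

Run:
```python
from h import *
o=get_obs();print(o['ee_pos'],o['width'],o['ft_force'],move([607,-60,124]))
b=get_image("side")[100:350,80:460]
cv2.imwrite("pics/g2.png",b)
```

```text
[588.08543287  49.29100992 123.67703594] 57.08491699457531 [-0.0743306   0.17283971 -2.84820447] [-93.78697922  -0.32366564 -59.21391538]
```

View pics/g2.png

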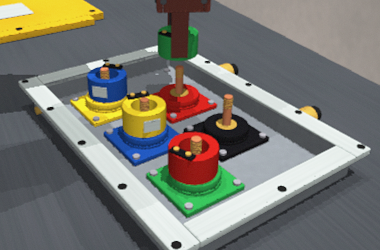

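Call:
arm_command --pt "-7 0 -4.5 0" --pt "-14 0 -9 0" --pt "-17 0 -10.5 0" --pt "-18 0 -11 0" --pt "-17 0 -10.5 0" --pt "-13 0 -8.5 0" --pt "-7.8 0 -5.2 0" --pt "0 0 0 0" --pt "0 0 0 0"

```text
t: 7.48
ee_pos: [607.0, -60.2, 123.3]
orientation: [-1.369, -0.915, 0.915]
ft_force: [0.7, 0.5, -2.9]
width: 56.7
```

Run:
```python
from h import *
print(move([607,-60,60]))
```

```text
[2.13738850e-01 6.33082254e+01 1.91614398e-04]
```

Call:
arm_command --pt "0 6 0 0" --pt "0 11 0 0" --pt "0 12 0 0" --pt "0 12 0 0" --pt "0 8 0 0" --pt "0 5 0 0" --pt "0 3 0 0" --pt "0 2 0 0" --pt "0 1.5 0 0" --pt "0 1.5 0 0" --pt "0 1 0 0" --pt "0 0 0 0" --pt "0 0 0 0"

```text
t: 8.57
ee_pos: [607.3, -60.1, 60.9]
orientation: [-1.37, -0.916, 0.916]
ft_force: [1.3, -0.1, -3.4]
width: 56.7
```

Call:
arm_command --pt "0 0.6 0 0" --pt "0 0.6 0 0" --pt "0 0.6 0 0" --pt "0 0 0 0" --pt "0 0 0 0"

```text
t: 8.98
ee_pos: [607.3, -60.0, 59.1]
orientation: [-1.37, -0.916, 0.916]
ft_force: [-1.3, 0.9, 0.6]
width: 56.8
```

Call:
arm_command --pt "0 0.3 0 0" --pt "0 0 0 0" --pt "0 0 0 0" --pt "0 0 0 0" --pt "0 0 0 0" --pt "0 0 0 0" --gripper 100

```text
t: 9.48
ee_pos: [607.2, -60.0, 58.6]
orientation: [-1.37, -0.916, 0.916]
ft_force: [-0.1, -0.2, 0.1]
width: 87.8
```

Call:
arm_command --pt "0 -4 0 0" --pt "0 -10 0 0" --pt "0 -15 0 0" --pt "0 -15 0 0" --pt "0 -10 0 0" --pt "0 -6 0 0" --pt "0 0 0 0" --pt "0 0 0 0"

```text
t: 10.15
ee_pos: [607.2, -60.0, 118.9]
orientation: [-1.37, -0.916, 0.916]
ft_force: [-0.4, 0.2, 0.1]
width: 87.7
```

Run:
```python
from h import *
print(move([517.5,-127.5,119]))
cv2.imwrite("pics/g3.png",get_image("side")[100:350,80:460])
```

```text
[-96.62157715  -0.17740027  57.15626837]
```

View pics/g3.png

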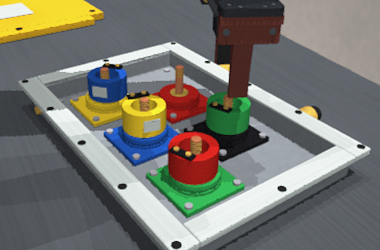

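Call:
arm_command --pt "-8 0 5 0" --pt "-16 0 9.5 0" --pt "-18 0 10.5 0" --pt "-18 0 10.5 0" --pt "-18 0 10.5 0" --pt "-12 0 7 0" --pt "-6.6 0 4.2 0" --pt "0 0 0 0" --pt "0 6 0 0" --pt "0 11 0 0" --pt "0 12 0 0" --pt "0 12 0 0" --pt "0 9 0 0" --pt "0 6 0 0" --pt "0 4 0 0" --pt "0 0 0 0"

```text
t: 11.53
ee_pos: [516.9, -127.2, 57.4]
orientation: [-1.368, -0.915, 0.917]
ft_force: [0.4, 0.4, -0.0]
width: 87.9
```

Call:
arm_command --pt "0 0 0 0" --pt "0 0 0 0" --pt "0 0 0 0" --pt "0 0 0 0" --pt "0 0 0 0" --pt "0 0 0 0" --pt "0 0 0 0" --pt "0 0 0 0" --gripper 0

```text
t: 12.2
ee_pos: [517.7, -127.5, 59.0]
orientation: [-1.37, -0.916, 0.916]
ft_force: [-0.7, -0.2, 6.5]
width: 56.9
```

Call:
arm_command --pt "0 -4 0 0" --pt "0 -8 0 0" --pt "0 -12 0 0" --pt "0 -14 0 0" --pt "0 -14 0 0" --pt "0 -10 0 0" --pt "0 -3 0 0" --pt "0 0 0 0" --pt "0 0 0 0"

```text
t: 12.95
ee_pos: [517.2, -127.4, 123.6]
orientation: [-1.37, -0.916, 0.916]
ft_force: [-0.8, -0.7, -3.3]
width: 57.2
```

Run:
```python
from h import *
print(move([592,48,124]))
```

```text
[190.64779634  -0.39163962  -2.12178645]
```

Call:
arm_command --pt "8 0 0 0" --pt "16 0 0 0" --pt "23 0 0 0" --pt "25 0 -0.5 0" --pt "25 0 -0.5 0" --pt "25 0 -0.5 0" --pt "25 0 -0.6 0" --pt "20 0 0 0" --pt "14 0 0 0" --pt "9.6 0 0 0" --pt "0 0 0 0" --pt "0 0 0 0" --pt "0 0 0 0"

```text
t: 14.03
ee_pos: [591.5, 47.2, 123.2]
orientation: [-1.369, -0.915, 0.916]
ft_force: [-0.4, -0.6, -3.8]
width: 56.9
```

Call:
arm_command --pt "0 6 0 0" --pt "0 11 0 0" --pt "0 12 0 0" --pt "0 12 0 0" --pt "0 8 0 0" --pt "0 5 0 0" --pt "0 3 0 0" --pt "0 2 0 0" --pt "0 1.5 0 0" --pt "0 1.5 0 0" --pt "0 1 0 0" --pt "0 0 0 0" --pt "0 0 0 0"

```text
t: 15.12
ee_pos: [592.3, 47.9, 60.8]
orientation: [-1.37, -0.916, 0.916]
ft_force: [-0.1, 0.8, -4.0]
width: 57.1
```

Call:
arm_command --pt "0 0.6 0 0" --pt "0 0.6 0 0" --pt "0 0.6 0 0" --pt "0 0 0 0" --pt "0 0 0 0"

```text
t: 15.53
ee_pos: [592.2, 47.9, 59.0]
orientation: [-1.37, -0.916, 0.916]
ft_force: [-0.2, 0.5, 0.5]
width: 57.1
```

Contact again; release, then go for the green ring on the spare post.

Call:
arm_command --pt "0 0.3 0 0" --pt "0 0 0 0" --pt "0 0 0 0" --pt "0 0 0 0" --pt "0 0 0 0" --pt "0 0 0 0" --gripper 100

```text
t: 16.03
ee_pos: [592.2, 47.9, 58.5]
orientation: [-1.37, -0.916, 0.916]
ft_force: [-0.5, -0.2, 0.0]
width: 87.3
```

Call:
arm_command --pt "0 -4 0 0" --pt "0 -10 0 0" --pt "0 -15 0 0" --pt "0 -15 0 0" --pt "0 -10 0 0" --pt "0 -6 0 0" --pt "0 0 0 0" --pt "0 0 0 0"

```text
t: 16.7
ee_pos: [592.2, 47.9, 118.8]
orientation: [-1.37, -0.916, 0.916]
ft_force: [-0.4, 0.0, 0.5]
width: 87.9
```

Run:
```python
from h import *
print(move([607,-60,119]))
cv2.imwrite("pics/g4.png",get_image("side")[100:350,80:460])
```

```text
[-94.0682854   -0.22631363 -54.88079191]
```

View pics/g4.png

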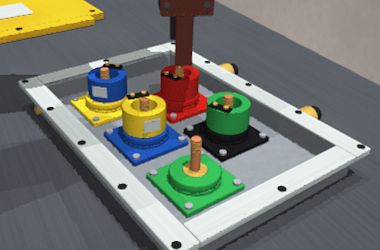

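Red ring is on the red post. Next green ring from the spare.

Call:
arm_command --pt "-7 0 -4 0" --pt "-14 0 -8.5 0" --pt "-17 0 -10 0" --pt "-18 0 -10.5 0" --pt "-17 0 -10 0" --pt "-13 0 -7.5 0" --pt "-8 0 -4.4 0" --pt "0 0 0 0" --pt "0 6 0 0" --pt "0 11 0 0" --pt "0 12 0 0" --pt "0 12 0 0" --pt "0 9 0 0" --pt "0 6 0 0" --pt "0 4 0 0" --pt "0 0 0 0"

```text
t: 18.08
ee_pos: [606.4, -59.7, 57.3]
orientation: [-1.368, -0.915, 0.917]
ft_force: [-1.1, 0.3, -0.8]
width: 87.9
```

Call:
arm_command --pt "0 0 0 0" --pt "0 0 0 0" --pt "0 0 0 0" --pt "0 0 0 0" --pt "0 0 0 0" --pt "0 0 0 0" --pt "0 0 0 0" --pt "0 0 0 0" --gripper 0

```text
t: 18.75
ee_pos: [607.2, -60.0, 58.9]
orientation: [-1.37, -0.916, 0.916]
ft_force: [-0.8, -0.1, 4.3]
width: 56.9
```

Call:
arm_command --pt "0 -4 0 0" --pt "0 -8 0 0" --pt "0 -12 0 0" --pt "0 -14 0 0" --pt "0 -14 0 0" --pt "0 -10 0 0" --pt "0 -3 0 0" --pt "0 0 0 0" --pt "0 0 0 0"

```text
t: 19.5
ee_pos: [606.9, -59.9, 123.7]
orientation: [-1.37, -0.916, 0.916]
ft_force: [-1.1, -0.8, -2.4]
width: 56.7
```

Run:
```python
from h import *
print(move([520,-128,124]))
```

```text
[-96.09497427  -0.35190591  54.27036459]
```

Call:
arm_command --pt "-7 0 4 0" --pt "-14 0 8 0" --pt "-18 0 10 0" --pt "-19 0 10.5 0" --pt "-17 0 10 0" --pt "-13 0 7.5 0" --pt "-8 0 4.2 0" --pt "0 0 0 0" --pt "0 0 0 0"

```text
t: 20.25
ee_pos: [520.5, -128.2, 123.5]
orientation: [-1.37, -0.916, 0.915]
ft_force: [1.4, 0.8, -3.5]
width: 56.7
```

Call:
arm_command --pt "0 6 0 0" --pt "0 11 0 0" --pt "0 12 0 0" --pt "0 12 0 0" --pt "0 8 0 0" --pt "0 5 0 0" --pt "0 3 0 0" --pt "0 2 0 0" --pt "0 1.5 0 0" --pt "0 1.5 0 0" --pt "0 1 0 0" --pt "0 0 0 0" --pt "0 0 0 0"

```text
t: 21.33
ee_pos: [520.4, -128.0, 60.7]
orientation: [-1.37, -0.916, 0.916]
ft_force: [-0.2, -0.6, -2.7]
width: 57.0
```

Call:
arm_command --pt "0 0.6 0 0" --pt "0 0.6 0 0" --pt "0 0.6 0 0" --pt "0 0 0 0" --pt "0 0 0 0"

```text
t: 21.75
ee_pos: [520.3, -128.0, 58.9]
orientation: [-1.37, -0.916, 0.916]
ft_force: [-1.5, -0.4, 0.3]
width: 56.7
```

Call:
arm_command --pt "0 0.3 0 0" --pt "0 0 0 0" --pt "0 0 0 0" --pt "0 0 0 0" --pt "0 0 0 0" --pt "0 0 0 0" --gripper 100

```text
t: 22.25
ee_pos: [520.3, -128.0, 58.4]
orientation: [-1.37, -0.916, 0.916]
ft_force: [-0.5, -0.9, -0.1]
width: 87.6
```

Call:
arm_command --pt "0 -4 0 0" --pt "0 -10 0 0" --pt "0 -15 0 0" --pt "0 -15 0 0" --pt "0 -10 0 0" --pt "0 -6 0 0" --pt "0 0 0 0" --pt "0 0 0 0"

```text
t: 22.92
ee_pos: [520.3, -128.0, 118.7]
orientation: [-1.37, -0.916, 0.916]
ft_force: [-0.8, 0.2, 0.5]
width: 87.8
```

Run:
```python
from h import *
print(move([495,89,119.3]))
cv2.imwrite("pics/g5.png",get_image("side")[100:350,80:460])
```

```text
[190.88624563  -0.67340515 106.24275521]
```

View pics/g5.png

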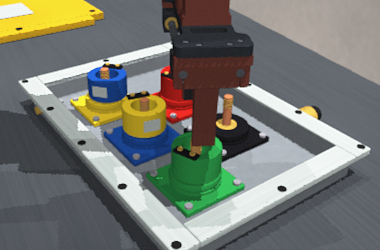

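Call:
arm_command --pt "8 -0.5 4 0" --pt "16 0 9 0" --pt "23 0 13 0" --pt "25 0 14 0" --pt "25 0 14 0" --pt "25 0 14 0" --pt "25 0 14 0" --pt "20 0 11.5 0" --pt "14 0 8 0" --pt "9.9 0 4.7 0" --pt "0 0 0 0" --pt "0 0 0 0"

```text
t: 23.97
ee_pos: [494.7, 89.3, 118.5]
orientation: [-1.369, -0.916, 0.918]
ft_force: [0.1, -0.3, 0.4]
width: 87.6
```

Call:
arm_command --pt "0 6 0 0" --pt "0 11 0 0" --pt "0 12 0 0" --pt "0 12 0 0" --pt "0 9 0 0" --pt "0 6 0 0" --pt "0 4 0 0" --pt "0 0 0 0" --pt "0 0 0 0"

```text
t: 24.72
ee_pos: [495.0, 88.9, 58.8]
orientation: [-1.369, -0.916, 0.916]
ft_force: [-0.5, 0.5, 0.5]
width: 87.6
```

Call:
arm_command --pt "0 0 0 0" --pt "0 0 0 0" --pt "0 0 0 0" --pt "0 0 0 0" --pt "0 0 0 0" --pt "0 0 0 0" --pt "0 0 0 0" --pt "0 0 0 0" --gripper 0

```text
t: 25.38
ee_pos: [495.2, 89.1, 59.2]
orientation: [-1.37, -0.916, 0.916]
ft_force: [-0.8, 0.3, 5.2]
width: 58.7
```

Call:
arm_command --pt "0 -4 0 0" --pt "0 -8 0 0" --pt "0 -12 0 0" --pt "0 -14 0 0" --pt "0 -14 0 0" --pt "0 -10 0 0" --pt "0 -3 0 0" --pt "0 0 0 0" --pt "0 0 0 0"

```text
t: 26.13
ee_pos: [494.7, 89.0, 123.7]
orientation: [-1.369, -0.916, 0.916]
ft_force: [0.3, 0.1, -2.3]
width: 58.3
```

Run:
```python
from h import *
print(move([607,-60,124]))
```

```text
[ -94.79229788   -0.28253861 -160.65590225]
```

Call:
arm_command --pt "-4 0 -7 0" --pt "-8 0 -14 0" --pt "-11 0 -19 0" --pt "-13 0 -22 0" --pt "-13 0 -22 0" --pt "-13 0 -22 0" --pt "-12 0 -20 0" --pt "-10 0 -16 0" --pt "-7 0 -12 0" --pt "-4 0 -6.5 0" --pt "0 0 0 0" --pt "0 0 0 0"

```text
t: 27.13
ee_pos: [606.4, -59.9, 123.3]
orientation: [-1.368, -0.915, 0.916]
ft_force: [-0.4, -0.4, -2.3]
width: 58.1
```

Call:
arm_command --pt "0 6 0 0" --pt "0 11 0 0" --pt "0 12 0 0" --pt "0 12 0 0" --pt "0 8 0 0" --pt "0 5 0 0" --pt "0 3 0 0" --pt "0 2 0 0" --pt "0 1.5 0 0" --pt "0 1.5 0 0" --pt "0 1 0 0" --pt "0 0 0 0" --pt "0 0 0 0"

```text
t: 28.22
ee_pos: [607.2, -60.1, 61.1]
orientation: [-1.37, -0.916, 0.916]
ft_force: [-0.5, 0.4, -2.5]
width: 58.3
```

Call:
arm_command --pt "0 0.6 0 0" --pt "0 0.6 0 0" --pt "0 0.6 0 0" --pt "0 0 0 0" --pt "0 0 0 0"

```text
t: 28.63
ee_pos: [607.1, -60.1, 59.3]
orientation: [-1.37, -0.916, 0.916]
ft_force: [0.2, -0.4, -0.2]
width: 58.4
```

Call:
arm_command --pt "0 0.3 0 0" --pt "0 0.3 0 0" --pt "0 0 0 0"

```text
t: 28.88
ee_pos: [607.1, -60.1, 59.2]
orientation: [-1.37, -0.916, 0.916]
ft_force: [-2.2, 1.1, 6.0]
width: 58.3
```

Call:
arm_command --pt "0 0 0 0" --pt "0 0 0 0" --pt "0 0 0 0" --pt "0 0 0 0" --pt "0 0 0 0" --pt "0 0 0 0" --gripper 100

```text
t: 29.38
ee_pos: [607.0, -60.0, 58.4]
orientation: [-1.369, -0.916, 0.916]
ft_force: [-0.0, -0.1, -0.4]
width: 87.6
```

Call:
arm_command --pt "0 -4 0 0" --pt "0 -10 0 0" --pt "0 -15 0 0" --pt "0 -15 0 0" --pt "0 -10 0 0" --pt "0 -6 0 0" --pt "0 0 0 0" --pt "0 0 0 0"

```text
t: 30.05
ee_pos: [607.1, -60.1, 118.8]
orientation: [-1.37, -0.916, 0.916]
ft_force: [1.2, 1.0, 0.4]
width: 88.1
```

Run:
```python
from h import *
print(move([507,-16.5,119]))
cv2.imwrite("pics/g6.png",get_image("side")[100:350,80:460])
```

```text
[  2.05011609  -0.26606608 109.16416666]
```

View pics/g6.png

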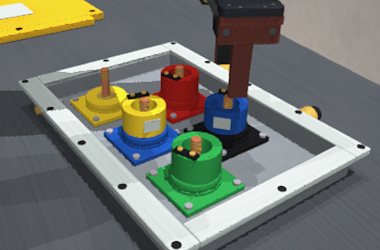

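Blue is parked on the spare post. Now yellow.

Call:
arm_command --pt "2 0 7 0" --pt "0 0 14 0" --pt "0 0 20 0" --pt "0 0 21 0" --pt "0 0 20 0" --pt "0 0 15 0" --pt "0 0 8 0" --pt "0 0 4 0" --pt "0 0 0 0" --pt "0 6 0 0" --pt "0 11 0 0" --pt "0 12 0 0" --pt "0 12 0 0" --pt "0 9 0 0" --pt "0 6 0 0" --pt "0 4 0 0" --pt "0 0 0 0" --pt "0 0 0 0"

```text
t: 31.6
ee_pos: [507.2, -16.7, 58.3]
orientation: [-1.369, -0.916, 0.916]
ft_force: [0.4, 0.2, -0.5]
width: 88.0
```

Call:
arm_command --pt "0 0 0 0" --pt "0 0 0 0" --pt "0 0 0 0" --pt "0 0 0 0" --pt "0 0 0 0" --pt "0 0 0 0" --pt "0 0 0 0" --pt "0 0 0 0" --gripper 0

```text
t: 32.27
ee_pos: [507.2, -16.7, 58.8]
orientation: [-1.37, -0.916, 0.916]
ft_force: [-1.1, -0.5, 6.2]
width: 58.6
```

Call:
arm_command --pt "0 -4 0 0" --pt "0 -8 0 0" --pt "0 -12 0 0" --pt "0 -14 0 0" --pt "0 -14 0 0" --pt "0 -10 0 0" --pt "0 -3 0 0" --pt "0 0 0 0" --pt "0 0 0 0"

```text
t: 33.02
ee_pos: [506.8, -16.6, 123.3]
orientation: [-1.369, -0.916, 0.916]
ft_force: [-0.6, -0.0, -3.1]
width: 58.3
```

Run:
```python
from h import *
print(move([491.5,89,124]))
```

```text
[91.71758831 -0.69221315 54.44561009]
```

Call:
arm_command --pt "7 0 4 0" --pt "14 0 8.5 0" --pt "17 0 10 0" --pt "17.5 0 10.5 0" --pt "16 0 10 0" --pt "12.5 0 7 0" --pt "7.7 0 4.4 0" --pt "0 0 0 0" --pt "0 0 0 0"

```text
t: 33.77
ee_pos: [491.4, 89.2, 123.0]
orientation: [-1.369, -0.916, 0.918]
ft_force: [-0.9, 0.3, -3.0]
width: 58.1
```

Call:
arm_command --pt "0 6 0 0" --pt "0 11 0 0" --pt "0 12 0 0" --pt "0 12 0 0" --pt "0 8 0 0" --pt "0 5 0 0" --pt "0 3 0 0" --pt "0 2 0 0" --pt "0 1.5 0 0" --pt "0 1.5 0 0" --pt "0 1 0 0" --pt "0 0 0 0" --pt "0 0 0 0"

```text
t: 34.85
ee_pos: [491.9, 89.0, 60.7]
orientation: [-1.37, -0.916, 0.916]
ft_force: [-0.1, -0.0, -2.7]
width: 58.2
```

Call:
arm_command --pt "0 0.6 0 0" --pt "0 0.6 0 0" --pt "0 0.6 0 0" --pt "0 0 0 0" --pt "0 0 0 0"

```text
t: 35.27
ee_pos: [491.9, 89.0, 58.8]
orientation: [-1.37, -0.916, 0.916]
ft_force: [-0.2, -0.6, -0.4]
width: 58.3
```

Call:
arm_command --pt "0 0.3 0 0" --pt "0 0.1 0 0" --pt "0 0 0 0"

```text
t: 35.52
ee_pos: [491.9, 89.0, 58.8]
orientation: [-1.37, -0.916, 0.916]
ft_force: [-1.5, -0.8, 6.1]
width: 58.5
```

Call:
arm_command --pt "0 0 0 0" --pt "0 0 0 0" --pt "0 0 0 0" --pt "0 0 0 0" --pt "0 0 0 0" --pt "0 0 0 0" --gripper 100

```text
t: 36.02
ee_pos: [491.8, 88.9, 58.2]
orientation: [-1.369, -0.916, 0.916]
ft_force: [0.4, 0.3, 0.1]
width: 87.3
```

Call:
arm_command --pt "0 -4 0 0" --pt "0 -10 0 0" --pt "0 -15 0 0" --pt "0 -15 0 0" --pt "0 -10 0 0" --pt "0 -6 0 0" --pt "0 0 0 0" --pt "0 0 0 0"

```text
t: 36.68
ee_pos: [491.9, 88.9, 118.6]
orientation: [-1.37, -0.917, 0.915]
ft_force: [0.4, 1.3, -0.3]
width: 87.7
```

Run:
```python
from h import *
print(move([607,-60,119.5]))
cv2.imwrite("pics/g7.png",get_image("side")[100:350,80:460])
```

```text
[ -93.7044444    -0.84390769 -163.25054229]
```

View pics/g7.png

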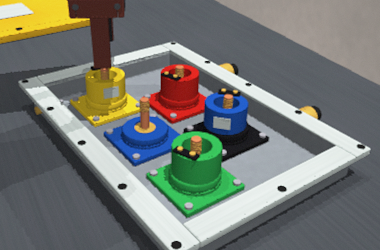

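Yellow is on its post. Last: blue from the spare to the blue post.

Call:
arm_command --pt "-4 -0.8 -7 0" --pt "-8 0 -14 0" --pt "-11 0 -19 0" --pt "-13 0 -22 0" --pt "-13 0 -22 0" --pt "-13 0 -22 0" --pt "-12 0 -21 0" --pt "-9 0 -16.5 0" --pt "-7 0 -12 0" --pt "-3.5 0 -7.5 0" --pt "0 0 0 0" --pt "0 0 0 0"

```text
t: 37.73
ee_pos: [606.2, -59.6, 118.5]
orientation: [-1.369, -0.915, 0.916]
ft_force: [-0.1, -0.5, -0.3]
width: 87.6
```

Call:
arm_command --pt "0 6 0 0" --pt "0 11 0 0" --pt "0 12 0 0" --pt "0 12 0 0" --pt "0 9 0 0" --pt "0 6 0 0" --pt "0 4 0 0" --pt "0 0 0 0" --pt "0 0 0 0"

```text
t: 38.48
ee_pos: [606.8, -59.7, 58.9]
orientation: [-1.369, -0.916, 0.916]
ft_force: [1.0, 0.1, 0.4]
width: 87.4
```

Call:
arm_command --pt "0 0 0 0" --pt "0 0 0 0" --pt "0 0 0 0" --pt "0 0 0 0" --pt "0 0 0 0" --pt "0 0 0 0" --pt "0 0 0 0" --pt "0 0 0 0" --gripper 0

```text
t: 39.15
ee_pos: [606.9, -59.8, 59.4]
orientation: [-1.37, -0.916, 0.916]
ft_force: [-0.8, -0.2, 3.1]
width: 58.5
```

Call:
arm_command --pt "0 -4 0 0" --pt "0 -8 0 0" --pt "0 -12 0 0" --pt "0 -14 0 0" --pt "0 -14 0 0" --pt "0 -10 0 0" --pt "0 -3 0 0" --pt "0 0 0 0" --pt "0 0 0 0"

```text
t: 39.9
ee_pos: [606.7, -59.7, 124.3]
orientation: [-1.37, -0.916, 0.916]
ft_force: [0.3, 0.7, -2.0]
width: 58.4
```

Run:
```python
from h import *
print(move([506,-19.5,124]))
```

```text
[ -1.28174965   0.24980662 108.37691492]
```

Call:
arm_command --pt "-1.3 0 7 0" --pt "0 0 14 0" --pt "0 0 20 0" --pt "0 0 20.5 0" --pt "0 0 20 0" --pt "0 0 15 0" --pt "0 0 8 0" --pt "0 0 4 0" --pt "0 0 0 0" --pt "0 0 0 0"

```text
t: 40.73
ee_pos: [506.7, -19.6, 124.1]
orientation: [-1.37, -0.917, 0.916]
ft_force: [0.6, 0.2, -2.8]
width: 58.4
```

Call:
arm_command --pt "0 6 0 0" --pt "0 11 0 0" --pt "0 12 0 0" --pt "0 12 0 0" --pt "0 8 0 0" --pt "0 5 0 0" --pt "0 3 0 0" --pt "0 2 0 0" --pt "0 1.5 0 0" --pt "0 1.5 0 0" --pt "0 1 0 0" --pt "0 0 0 0" --pt "0 0 0 0"

```text
t: 41.82
ee_pos: [506.1, -19.5, 61.3]
orientation: [-1.37, -0.916, 0.916]
ft_force: [-0.1, -0.7, -2.2]
width: 58.7
```

Call:
arm_command --pt "0 0.6 0 0" --pt "0 0.6 0 0" --pt "0 0.6 0 0" --pt "0 0 0 0" --pt "0 0 0 0"

```text
t: 42.23
ee_pos: [506.0, -19.5, 59.4]
orientation: [-1.37, -0.916, 0.916]
ft_force: [-0.3, 0.8, 0.5]
width: 58.4
```

Release, rise well clear, and back away to the left so the top camera sees everything.

Call:
arm_command --pt "0 0.3 0 0" --pt "0 0 0 0" --pt "0 0 0 0"

```text
t: 42.48
ee_pos: [506.0, -19.5, 59.4]
orientation: [-1.37, -0.916, 0.916]
ft_force: [-2.7, 0.8, 5.7]
width: 58.1
```

Call:
arm_command --pt "0 0 0 0" --pt "0 0 0 0" --pt "0 0 0 0" --pt "0 0 0 0" --pt "0 0 0 0" --pt "0 0 0 0" --gripper 100

```text
t: 42.98
ee_pos: [506.0, -19.5, 58.9]
orientation: [-1.369, -0.916, 0.916]
ft_force: [0.2, 0.3, 0.4]
width: 87.6
```

Call:
arm_command --pt "0 -4 0 0" --pt "0 -10 0 0" --pt "0 -15 0 0" --pt "0 -20 0 0" --pt "0 -25 0 0" --pt "0 -25 0 0" --pt "0 -25 0 0" --pt "0 -20 0 0" --pt "0 -10 0 0" --pt "0 0 0 0"

```text
t: 43.82
ee_pos: [507.4, -19.6, 215.8]
orientation: [-1.373, -0.92, 0.913]
ft_force: [0.7, -0.2, 0.9]
width: 87.9
```

Call:
arm_command --pt "10 0 6 0" --pt "20 0 13 0" --pt "25 0 17 0" --pt "25 0 17 0" --pt "25 0 17 0" --pt "25 0 17 0" --pt "25 0 17 0" --pt "25 0 17 0" --pt "25 0 17 0" --pt "25 0 17 0" --pt "25 0 17 0" --pt "25 0 17 0" --pt "25 0 17 0" --pt "25 0 17 0" --pt "25 0 17 0" --pt "25 0 15 0" --pt "20 0 10 0" --pt "10 0 5 0" --pt "0 0 0 0" --pt "0 0 0 0"

```text
t: 45.48
ee_pos: [412.1, 461.9, 211.5]
orientation: [-1.37, -0.915, 0.919]
ft_force: [0.4, -0.2, 0.5]
width: 88.1
```

Run:
```python
from h import *
a=get_image("top")[90:310,140:415];b=get_image("side")[120:360,80:460]
cv2.imwrite("pics/f.png",np.hstack([cv2.resize(a,(375,300)),cv2.resize(b,(420,300))]))
S=dict(yellow=(491,89.3),blue=(505.5,-19.3),green=(520,-128),red=(591.5,48))
for n in HS:
  for c in("top","side"):
    d=tip_of(c,"ring_"+n)
    print(n,c,S[n],[(ray(c,x["at"],51)[:2].round(1).tolist(),round(x["conf"],2)) for x in d])
```

```text
yellow top (491, 89.3) [([491.9, 92.7], 0.84)]
yellow side (491, 89.3) [([488.7, 84.2], 0.74)]
green top (520, -128) [([519.9, -126.3], 0.97)]
green side (520, -128) [([523.1, -125.7], 0.86)]
red top (591.5, 48) [([593.8, 44.9], 0.75), ([588.7, 45.1], 0.16), ([506.7, -17.9], 0.16)]
red side (591.5, 48) [([589.9, 40.6], 0.87)]
blue top (505.5, -19.3) [([507.7, -17.4], 0.84)]
blue side (505.5, -19.3) [([504.3, -20.1], 0.66), ([588.9, 46.6], 0.48)]
```

View pics/f.png

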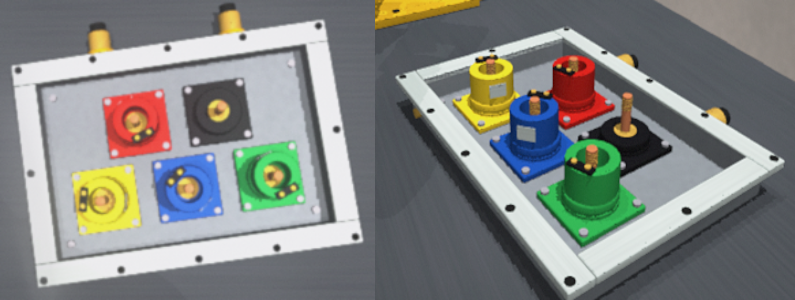

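All four rings sit flat on the posts of their own colour, strips up; the spare post is empty and the arm is clear.

```bash
python3 -c "
from workcell import *
print(close_job())"
```

```text
the job is handed in; nothing more can be done
None
```

The job is done and handed in: each ring now sits over the stud of its own colour with its strip up, and the spare post is empty. I swapped red and green through the spare post, then yellow and blue the same way. That took six moves and about 46 s of the 96 s allowed. I lowered each ring in small steps until the force reading showed contact, about 6 N at most, before letting go.

**Last checks:** the final top and side pictures show all four rings flat on the right posts, with the arm well clear.

**Disagreements:** the detected ring centres were mostly within about 4 mm of the seat positions. The side camera alone put yellow about 6 mm off and red about 8 mm off. The top camera put both within about 4 mm, and nothing in the pictures looked wrong. The detector also gave a few low-confidence extra hits, which I ignored. No check failed.

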